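# Make up the drilling tray and the painting tray

### The arm

A 7-joint arm with a two-finger parallel gripper is mounted at the origin on the work surface. World frame = base frame: x ahead of the robot, y to its left, z up, the work surface at z = 0. Lengths are in m, angles in rad, forces in N, time in s.
With the tool pointing down it reaches from about 0.425 to 0.925 m from the base axis. Payload 6.8 kg.
Tool frame: the origin (TCP) lies on the front face of the gripper's body, between the roots of the fingers; the fingertips stand 73 mm ahead of it and the grasp point (between the pads) lies 54 mm ahead of it (env.nose_length is the distance from the TCP to the fingertips, in m); z points along the fingers, y is the line along which they close (so a half turn about z gives the same grasp; the last joint's range is limited). The gripper opens to 85 mm and grips with 20 to 120 N. Pads are 22 mm wide; open, the fingers measure 114 mm over their backs; the gripper's body (76 mm by 85 mm) begins 54 mm behind the grasp point. The pads swing forward as they close: fully open they stand 13 mm farther back than shut.
Start: joints at [-1.406, 0.477, 0.022, 1.555, -0.011, 1.109, -0.083], TCP at [0.182, 0.65, 0.304] pointing down, gripper open.
Joint ranges: [-2.96, 2.96], [-0.34, 2.1], [-1.41, 1.46], [0.24, 2.44], [-1.37, 4.51], [0.17, 1.92], [-2.96, 2.96]. Speed limits (rad/s): [2.39, 2.39, 3.14, 3.14, 3.14, 3.14, 3.14].

### API

Orientations are given as a unit quaternion [w, x, y, z].
In Python, from cell import env, kin, camera, calibration, job gives the robot as it stands. The module is installed in compiled form; this text tells all that it offers. Calls block until the motion is done:
- env.reach(position, orientation): joint-space move of the TCP to a pose.
- env.movel(position, velocity=0.15, rot=None, stop_force=None): straight line of the TCP; rot=None keeps the orientation; velocity is the mean speed in m/s. With stop_force (N) it stops when the force on the tool has changed by that much, and returns True; else False.
- env.goto_joints(angles): joint-space move.
- env.grip(opening, f_grip=None): finger opening in m; f_grip is the grip in N (None keeps the last); returns when the fingers have stopped.
- env.dwell(seconds).
- kin.inverse_kinematics(position, orientation): joint angles nearest the present ones, or None.
- env.get_state(): the state.
- camera(name): name is "side" or "top"; returns (picture, depth): 480x640x3 uint8, blue, green, red; 480x640 float32, m along the optical axis (not along the pixel's ray), 0 where there is no reading.
- calibration(name): a dict with "fx", "fy", "cx", "cy" (pixels), "k1" (the pictures are not rectified: a ray, as slopes to the right and down, at radius r is drawn at 1 + k1 r^2 times it, then the intrinsics apply), "rvec" (rotation vector, rad) and "tvec" (3), from world to camera coordinates, as OpenCV has them. Camera axes: x right, y down, z forward; pixel columns grow to the right and rows downward; lengths in m; the calibration is good to about 2 mm. A picture is of the moment at which its call begins. calibration takes no time and is no camera call.
A pose or a line that the arm cannot do raises env.PlanningError and nothing moves.
- job.job_done(): hands the job in; it is judged then, once.
The state is a dict: "time": time; "qpos": joint angles; "joint_velocities": joint speeds; "joint_torque": joint torques, N m; "tcp_pos": TCP position; "orientation": TCP orientation; "force": force on the tool from outside, world axes, zero at the start; "torque": the same for the moment, N m; "opening": finger opening in m; "gripper_force": force on a finger pad.
Only numpy, scipy, OpenCV 4.12 (cv2) and the standard library are available. Lean on these libraries where they do the work, as an engineer would, in place of code of your own. Each camera call takes 0.05 s, during which the arm holds its last target. There are 200 camera calls.

### The job

Make up the two trays for the workshop class, each thing standing upright on the floor of its own bay. Drilling kit, in the tray with three bays, counting from the end with the grip: the tall jar, then the drill battery, then the drill-bit case; painting kit, in the tray with two bays, counting from the grip: the white cup without a handle, then the squat jar. Leave the mug with the handle and the bare metal tin where they stand.

Things in the scene. Friction and masses are not known exactly. Their poses are not given: they have to be found in the camera images.
- tray_three: Tray with three bays in a row, 276 mm long (y). Fixed plywood, 88 mm wide (x), walls 26 high, 6 thick, floor 6 thick; y within 0.2 rad of world y. Steel grip bar 24 mm out beyond its +y end, 24 high. Bays 76 (x) by 84 (y) inside. Origin: centre of the underside, midway between the end walls. Bay centres at y = +90 mm (next to the grip), 0 and -90 mm.
- tray_two: Tray with two bays in a row, 186 mm long (y). Fixed plywood, 88 mm wide (x), walls 26 high, 6 thick, floor 6 thick; y within 0.2 rad of world y. Steel grip bar 24 mm out beyond its +y end, 24 high. Bays 76 (x) by 84 (y) inside. Origin: centre of the underside, midway between the end walls. Bay centres at y = +45 mm (next to the grip) and -45 mm.
- tall_jar: Tall amber jar with an aluminium screw lid, closed: body 54 mm in diameter with straight sides up to 66 mm, lid 48 mm in diameter, 90 mm high overall, about 0.22 kg. It starts standing upright on the bench. Origin: centre of the underside, z up.
- squat_jar: Squat amber jar with an aluminium screw lid, closed: body 60 mm in diameter with straight sides up to 38 mm, lid 54 mm in diameter from 44 to 62 mm, 62 mm high overall, about 0.2 kg. It starts standing upright on the bench. Origin: centre of the underside, z up.
- battery: Slide-on battery pack of a cordless drill: black block 46 mm (x) by 66 mm (y) by 42 mm high, with a grey connector head centred on it, 34 mm (x) by 50 mm (y), from 42 to 70 mm; about 0.4 kg. Pinch the head across its 34 mm. It starts standing upright on the bench. Origin: centre of the underside, z up. Its y axis starts within 0.6 rad of world y.
- bit_case: Closed grey metal drill-bit case standing on edge, a plain box 34 mm (x) by 64 mm (y) by 70 mm high, about 0.3 kg. It starts standing upright on the bench. Origin: centre of the underside, z up. Its y axis starts within 0.6 rad of world y.
- cup: White ceramic cup without a handle, open upward, 56 mm in diameter at the foot and 60 mm at the rim, 80 mm high, wall 4 mm, about 0.18 kg. It starts standing upright on the bench. Origin: centre of the underside, z up.
- mug: White mug with a handle, 72 mm in diameter at the rim and 85 mm high, the handle (at the mug's +y) at first points obliquely away from the robot and to its left. Not part of a kit, loose. It starts standing upright on the bench. Origin: centre of the underside, z up.
- tin: Closed bare metal tin, 73 mm in diameter, 77 mm high. Loose, not part of a kit. Kit things, mug and tin stand mixed in an arc near the robot, about 130 mm apart, the trays beyond them. Other clutter lies beyond 0.73 m ahead or 0.48 m to the sides. It starts standing upright on the bench. Origin: centre of the underside, z up.
There are look-alikes about, which are no part of the job. Leave any blue, red or yellow look-alike of the tin alone.

How it is judged:
By the outcome, as a careful person would: the job done as asked, in the order asked, and still so for the second after the job is handed in, with the robot touching nothing.
It also fails if it takes over 128 s, if anything falls off the work surface, if the arm or the gripper's body presses on something with over 40 N, if the wrist force passes 120 N, or if a joint passes its speed limit or range.

## Working session

There is one attempt and no reset: what is moved stays moved. The work goes in short steps, each a Python script; the robot and the scene stay as the last script left them, time stands still between calls to the robot, and variables do not carry over. Pictures are saved under pics/ and viewed, at most 14 in all, crops included, and the job is handed in when it is done.

```bash
mkdir -p pics; cat > h.py <<'E'
import numpy as np, cv2
from cell import env, kin, camera, calibration, job
def cal(n):
    c=calibration(n); R=cv2.Rodrigues(np.array(c["rvec"],float))[0]; return c,R,np.array(c["tvec"],float).ravel()
def rays(n,uv):
    c,R,t=cal(n); uv=np.asarray(uv,float).reshape(-1,1,2)
    K=np.array([[c["fx"],0,c["cx"]],[0,c["fy"],c["cy"]],[0,0,1]])
    s=cv2.undistortPoints(uv,K,np.array([c["k1"],0,0,0,0.])).reshape(-1,2)
    return np.c_[s,np.ones(len(s))],R,t
def on_z(n,uv,z):
    d,R,t=rays(n,uv); o=-R.T@t; w=d@R; return o+w*((z-o[2])/w[:,2])[:,None]
def cloud(n,dep):
    v,u=np.mgrid[:480,:640]; d,R,t=rays(n,np.c_[u.ravel(),v.ravel()])
    return ((d*dep.reshape(-1,1)-t)@R).reshape(480,640,3)
def snap(n,name):
    p,d=camera(n); cv2.imwrite(f"pics/{name}.png",p); np.save(f"pics/{name}.npy",d); return p,d
E
python3 - <<'E'
from h import *
for n in ("top","side"):
    p,d=snap(n,n+"0"); c,R,t=cal(n); print(n,c,-R.T@t,R[2])
s=env.get_state();print(s["time"],s["tcp_pos"],s["orientation"],s["opening"])
E
```

```text
top {'fx': 455.7850460056012, 'fy': 455.7850460056012, 'cx': 313.57750038222525, 'cy': 242.70736682244447, 'k1': -0.04714938147016123, 'rvec': array([ 2.2021731 , -2.15198874,  0.05529804]), 'tvec': array([-0.00439991,  0.4646853 ,  1.06226461])} [ 0.39027927 -0.01445816  1.0917101 ] [ 0.06897806  0.01926011 -0.99743224]
side {'fx': 565.58321157413, 'fy': 565.58321157413, 'cx': 326.80979732117567, 'cy': 248.16518438789913, 'k1': -0.1525245944879949, 'rvec': array([ 2.11736025, -0.56831878,  0.31669251]), 'tvec': array([-0.39385369,  0.16938406,  0.98259664])} [-0.02991209 -0.80902764  0.70277122] [ 0.42388804  0.70556162 -0.56789236]
0.1 [0.18175024 0.64964883 0.30301779] [-4.86191091e-05  1.35961171e-01  9.90713819e-01 -8.28176708e-04] 0.08523207719527878
```

View pics/top0.png

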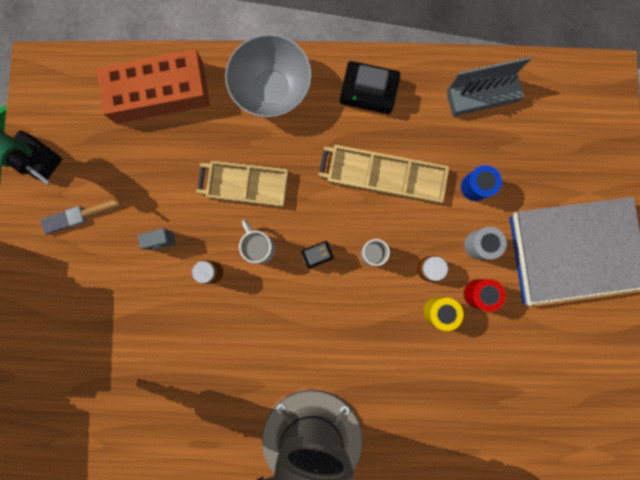

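View pics/side0.png

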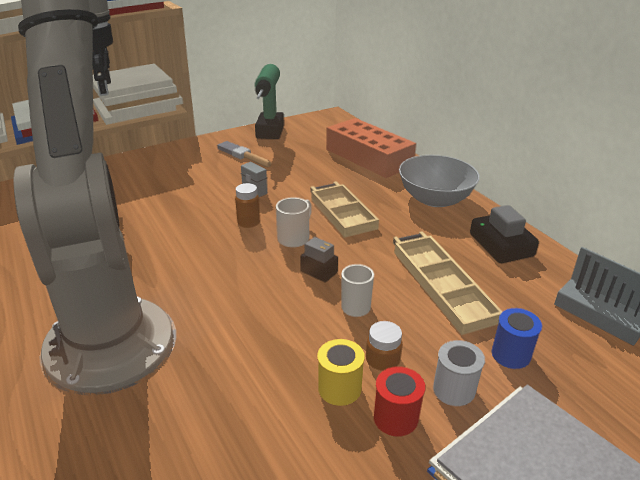

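Top view: the candidates are all in the arc.
- **Bit case:** grey block at (157,239). The hinged bit rack at (488,88) isn't it.
- **Tall jar:** (206,271).
- **Squat jar:** (434,267).
- **Battery:** (317,254). The charger at (370,86) and the drill's own pack at (40,155) aren't it.
- **Handleless cup:** (375,251). The mug at (256,246) has a handle.
- **Tin:** grey, (487,243), to be left alone. Its blue, red and yellow look-alikes are beside it.
- **Trays:** the grips are at the left ends, (203,179) for two bays and (326,163) for three.

I'll check this in one close crop.

```bash
python3 - <<'E'
from h import *
p=cv2.imread("pics/top0.png"); d=np.load("pics/top0.npy")
a=cv2.resize(p[140:290,130:330],None,fx=4,fy=4,interpolation=cv2.INTER_CUBIC); b=cv2.resize(p[140:290,305:505],None,fx=4,fy=4,interpolation=cv2.INTER_CUBIC)
cv2.imwrite("pics/cA.png",a); cv2.imwrite("pics/cB.png",b)
P=cloud("top",d)
for n,(u,v),h in [("case",(157,239),.07),("tall",(206,271),.09),("batt",(317,254),.07),("squat",(434,267),.062),("cup",(375,251),.08)]:
    w=P[v-22:v+23,u-22:u+23].reshape(-1,3); m=w[abs(w[:,2]-h)<.008]; 
    print(n,len(m),(m.min(0)+m.max(0))/2,m.mean(0),np.median(m[:,2]), "extent",np.ptp(m,axis=0))
    r=cv2.minAreaRect((m[:,:2]*1000).astype(np.float32)); print("   rect",r)
for n,(u0,u1,v0,v1) in [("two",(195,292,155,210)),("three",(318,452,140,205))]:
    w=P[v0:v1,u0:u1].reshape(-1,3); m=w[(w[:,2]>.019)&(w[:,2]<.04)]
    print(n,len(m),cv2.minAreaRect((m[:,:2]*1000).astype(np.float32)))
E
```

```text
case 436 [0.46348617 0.37444199 0.06952453] [0.46312628 0.37304727 0.07099124] 0.0711098673834441 extent [0.04697151 0.069813   0.01429023]
   rect ((463.73260498046875, 374.5726318359375), (35.115936279296875, 65.97190856933594), 14.938941955566406)
tall 374 [0.39027249 0.2484204  0.08910007] [0.39026163 0.2478372  0.09107865] 0.09123775741977885 extent [0.04653732 0.04534424 0.0139986 ]
   rect ((390.3321838378906, 248.3361053466797), (46.3687629699707, 45.244598388671875), 1.4663476943969727)
batt 338 [ 0.43681417 -0.00183776  0.07045592] [ 0.43695595 -0.00263436  0.07141007] 0.07146127648986371 extent [0.04774949 0.05629433 0.01108359]
   rect ((437.06927490234375, -2.6728267669677734), (34.08463668823242, 49.614498138427734), 23.135662078857422)
squat 465 [ 0.4094629  -0.27018786  0.061494  ] [ 0.41014054 -0.26939486  0.06332726] 0.06354209889574576 extent [0.05203554 0.05363894 0.01474384]
   rect ((409.4252014160156, -270.32586669921875), (51.854759216308594, 53.71744155883789), 1.7488042116165161)
cup 165 [ 0.44273124 -0.13367387  0.0785999 ] [ 0.44335224 -0.13443975  0.08060374] 0.08118536552173057 extent [0.05789749 0.05780182 0.01311319]
   rect ((442.7380676269531, -133.6810760498047), (57.89398193359375, 57.79995346069336), 0.13129764795303345)
two 918 ((604.7464599609375, 180.98165893554688), (208.3723602294922, 89.0290756225586), 84.380126953125)
three 1287 ((636.0136108398438, -155.05596923828125), (301.62103271484375, 90.7807846069336), 80.37802124023438)
```

View pics/cA.png

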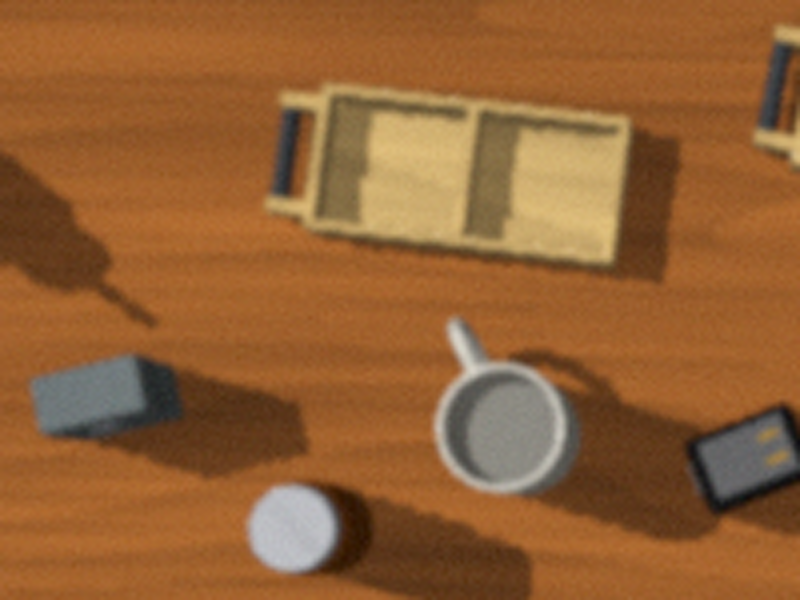

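View pics/cB.png

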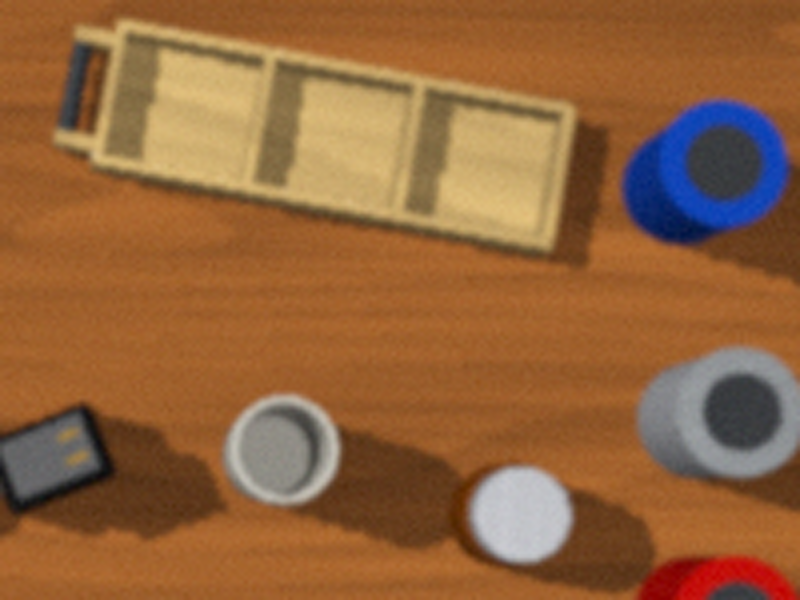

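The crops confirm the choices, and the measured heights and sizes match the description. Tray corners read off the crops (crop pixels):
- **tray_two:** (322,85), (305,232), (630,117), (612,265)
- **tray_three:** (120,20), (92,165), (575,103), (552,250)

I'll check these against the tray dimensions and then test IK for all poses.

```bash
cat >> h.py <<'E'
def quat(phi):  # tool down, tool y at yaw phi (deg)
    s=np.radians((phi+90)/2); return np.array([0,np.cos(s),np.sin(s),0])
THREE=(np.array([.634,-.1669]),-9.6); TWO=(np.array([.6036,.169]),-5.6)
def bay(T,y):
    a=np.radians(T[1]); return T[0]+y*np.array([-np.sin(a),np.cos(a)])
# name: xy, pick phi, TCP height over underside at grasp, bay xy, place phi, opening
J={"tall":((.3903,.2483),30,.104,bay(THREE,.09),THREE[1],.085),
"batt":((.4370,-.0026),23.1,.117,bay(THREE,0),THREE[1],.06),
"case":((.4636,.3743),14.9,.104,bay(THREE,-.09),THREE[1],.06),
"cup":((.4428,-.1337),-15,.106,bay(TWO,.045),TWO[1],.085),
"squat":((.4097,-.2700),20,.117,bay(TWO,-.045),TWO[1],.068)}
UP=.255
def P3(xy,z): return [float(xy[0]),float(xy[1]),float(z)]
def pick(n,f=50):
    xy,ph,h,_,_,o=J[n]
    env.reach(P3(xy,UP),quat(ph)); env.grip(o); env.movel(P3(xy,h),velocity=.2); env.grip(0.0,f)
    s=env.get_state(); print(n,"gripped",s["time"],s["opening"],s["gripper_force"],s["tcp_pos"])
def lift(n):
    env.movel(P3(J[n][0],UP),velocity=.25); s=env.get_state(); print("lifted",s["time"],s["opening"],s["force"])
def place(n):
    _,_,h,b,ph,o=J[n]
    env.reach(P3(b,UP+.01),quat(ph)); env.movel(P3(b,h+.016),velocity=.2)
    r=env.movel(P3(b,h+.003),velocity=.04,stop_force=6); s=env.get_state(); print("down",r,s["tcp_pos"],s["force"],s["time"])
    env.grip(o if n!="tall" else .075); env.movel(P3(b,UP),velocity=.25); print("t",env.get_state()["time"])
E
python3 - <<'E'
from h import *
for off,c in (((130,140),[(322,85),(305,232),(630,117),(612,265)]),((305,140),[(120,20),(92,165),(575,103),(552,250)])):
    uv=(np.array(c)+.5)/4-.5+off; w=on_z("top",uv,.026)[:,:2]
    y=w[:2].mean(0)-w[2:].mean(0); print(w.mean(0),np.linalg.norm(y),np.linalg.norm(w[0]-w[1]),np.linalg.norm(w[2]-w[3]),np.degrees(np.arctan2(-y[0],y[1])))
P=cloud("top",np.load("pics/top0.npy"))
for n,(u,v) in dict(mug=(256,246),tin=(487,243),red=(489,295),yel=(447,314)).items():
    print(n,on_z("top",[(u,v)],.08)[0])
for n,(xy,ph,h,b,pp,o) in J.items():
    print(n,b,[None if (q:=kin.inverse_kinematics(p,quat(a))) is None else np.round(q,2) for p,a in ((P3(xy,UP),ph),(P3(xy,h),ph),(P3(b,UP+.01),pp),(P3(b,h),pp))])
print(env.nose_length)
E
```

```text
[0.60207139 0.16937461] 0.18503954900896052 0.08925448185011894 0.08928912865065472 -5.025688057093375
[ 0.63312614 -0.16681205] 0.27509871040075734 0.08919564360116065 0.08944408964252376 -9.318450805665025
mug [0.45000116 0.13334547 0.08      ]
tin [ 0.46825233 -0.38089293  0.08      ]
red [ 0.35313961 -0.38527281  0.08      ]
yel [ 0.30954178 -0.29236075  0.08      ]
tall [ 0.64900919 -0.07816036] [array([-1.01,  0.19,  0.35,  2.12, -0.09,  0.85, -0.09]), array([-0.9 ,  0.46,  0.24,  2.21, -0.23,  0.49,  0.04]), array([-0.5 ,  0.58,  0.77,  1.69, -0.45,  1.06,  0.25]), array([-0.35,  0.74,  0.53,  1.77, -0.52,  0.77,  0.28])]
batt [ 0.634  -0.1669] [array([-0.78,  0.16,  0.72,  2.19, -0.14,  0.84,  0.43]), array([-0.62,  0.46,  0.59,  2.28, -0.51,  0.53,  0.78]), array([-0.51,  0.72,  1.05,  1.69, -0.68,  1.15,  0.57]), array([-0.3 ,  0.77,  0.68,  1.77, -0.63,  0.83,  0.52])]
case [ 0.61899081 -0.25563964] [array([-1.04,  0.41,  0.33,  1.82, -0.16,  0.94, -0.38]), array([-0.97,  0.61,  0.25,  1.9 , -0.24,  0.65, -0.32]), array([-0.27,  0.66,  0.88,  1.65, -0.55,  1.11,  0.59]), array([-0.29,  0.93,  0.93,  1.75, -0.91,  0.96,  0.85])]
cup [0.60799123 0.21378523] [array([-0.63,  0.26,  0.93,  2.14, -0.28,  0.86,  0.21]), array([-0.32,  0.52,  0.59,  2.23, -0.57,  0.54,  0.45]), array([-0.84,  0.52,  0.58,  1.7 , -0.32,  1.02, -0.26]), array([-0.77,  0.71,  0.48,  1.79, -0.46,  0.75, -0.15])]
squat [0.59920877 0.12421477] [array([-0.25,  0.31,  0.86,  2.08, -0.3 ,  0.88,  1.13]), array([-0.05,  0.54,  0.64,  2.16, -0.57,  0.6 ,  1.36]), array([-0.76,  0.47,  0.61,  1.78, -0.31,  0.99, -0.12]), array([-0.68,  0.66,  0.52,  1.87, -0.47,  0.73,  0.01])]
0.0726
```

The corner fit agrees with the depth fit to within about 2 mm, and every pose is reachable. Picking the tall jar, with a side look while it's gripped.

```bash
python3 - <<'E'
from h import *
pick("tall"); p,d=snap("side","tallgrip"); print(env.get_state()["opening"])
cv2.imwrite("pics/tallc.png",cv2.resize(p[100:260,160:340],None,fx=3.5,fy=3.5,interpolation=cv2.INTER_CUBIC))
E
```

```text
tall gripped 3.2917 0.05241126807971941 50.987775360190426 [0.39046877 0.24853081 0.10511379]
0.05229448397468941
```

View pics/tallc.png

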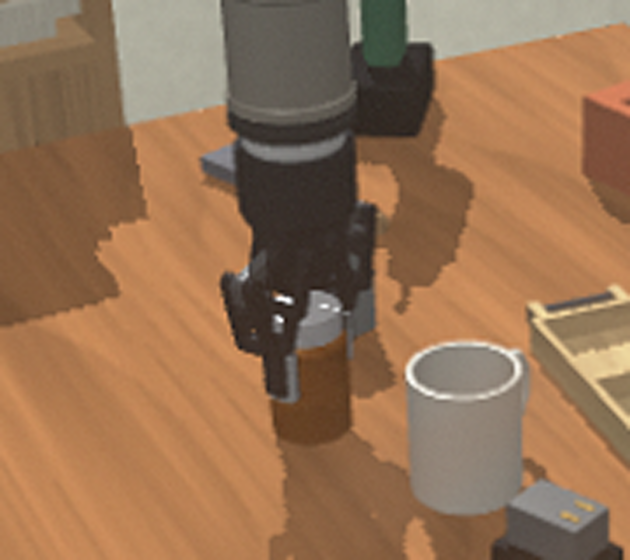

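The jar is held on its straight body. The near fingertip is at crop (283,400), so I'll work out its true height, then lift and place.

```bash
python3 - <<'E'
from h import *
uv=[(160+283/3.5,100+400/3.5)]
for z in (.02,.03,.035,.04,.05): print(z,on_z("side",uv,z)[0][:2])
lift("tall"); place("tall")
p,d=snap("side","t1"); cv2.imwrite("pics/t1c.png",cv2.resize(p[150:350,200:500],None,fx=2.6,fy=2.6))
E
```

```text
0.02 [0.3755748  0.25710229]
0.03 [0.36963596 0.24148755]
0.035 [0.36666654 0.23368017]
0.04 [0.36369712 0.2258728 ]
0.05 [0.35775828 0.21025805]
lifted 4.0917 0.052524622343653564 [ 0.03755995  0.42104675 -2.50416128]
down True [ 0.65036771 -0.07836012  0.11115234] [-0.63077217  0.04700571  4.55277177] 6.825
t 7.9083
```

View pics/t1c.png

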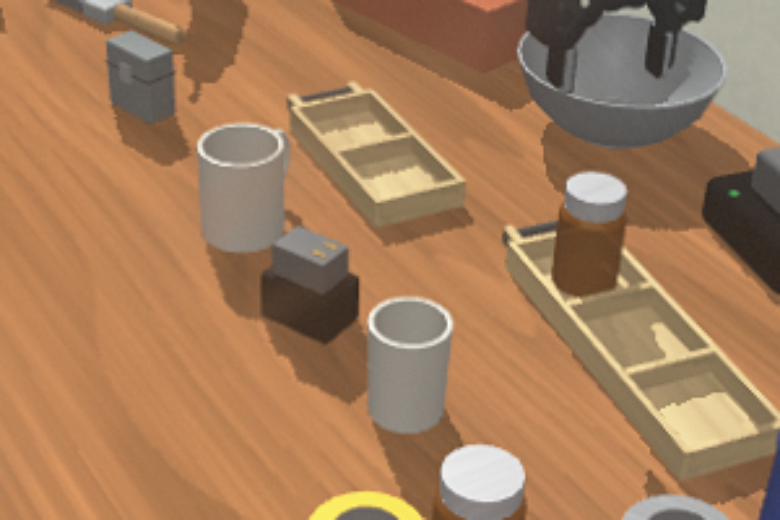

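The tall jar stands upright in the grip-end bay, and touchdown came at the expected height. The tips sit about 70 mm ahead of the TCP, so the grasp heights chosen for the battery and squat jar are right. Battery and case next.

```bash
python3 - <<'E'
from h import *
for n in ("batt","case"):
    pick(n,70); lift(n); s=env.get_state()
    if s["opening"]<.028: print("lost",n); break
    place(n)
p,d=snap("side","t2"); cv2.imwrite("pics/t2c.png",cv2.resize(p[150:350,200:500],None,fx=2.6,fy=2.6))
E
```

```text
batt gripped 10.35 0.03314635678559331 69.09989362349734 [ 0.43700904 -0.00267545  0.11798636]
lifted 11.05 0.032922904159477566 [-0.25014905  0.04800028 -4.62167396]
down True [ 0.63414866 -0.16709131  0.12328681] [-1.35638486  1.03474262  4.4715797 ] 13.1917
t 14.25
case gripped 17.7667 0.03300020942788885 70.75989961624146 [0.46384785 0.37479541 0.10529607]
lifted 18.5167 0.033471907518050695 [ 0.03375488  0.29916928 -4.05290814]
down True [ 0.61989275 -0.25623847  0.11111053] [-0.72391938  0.46388845  4.69313778] 22.025
t 23.1333
```

View pics/t2c.png

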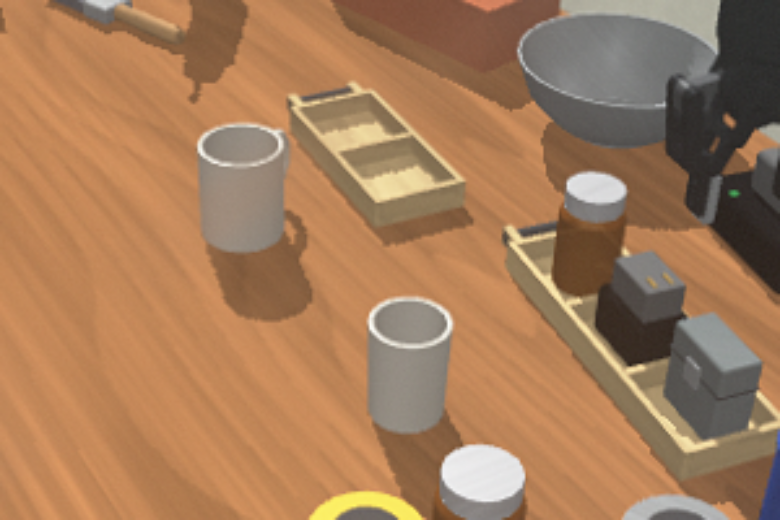

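All three drilling items stand upright in their bays. Now the cup and the squat jar.

```bash
python3 - <<'E'
from h import *
for n,lo in (("cup",.05),("squat",.049)):
    pick(n,45); lift(n); s=env.get_state()
    if s["opening"]<lo: print("lost",n); break
    place(n)
env.reach([.5,.45,.35],quat(40))
p,d=snap("side","t3"); q,_=snap("top","t3t")
cv2.imwrite("pics/t3c.png",cv2.resize(p[140:360,180:500],None,fx=2.4,fy=2.4)); cv2.imwrite("pics/t3tc.png",cv2.resize(q[130:330,180:520],None,fx=2.3,fy=2.3))
E
```

```text
cup gripped 25.675 0.05933988511797773 45.82480548298918 [ 0.44310771 -0.13379081  0.10704154]
lifted 26.425 0.05912715716592463 [-0.22614358  0.37133087 -1.67667925]
down True [0.60831833 0.21412945 0.11251819] [-1.09533477  0.636885    4.01852598] 29.0417
t 30.15
squat gripped 33.5 0.052536227461082156 45.66711366176605 [ 0.41015559 -0.27051214  0.11841966]
lifted 34.2 0.05221270992272496 [-0.30134976  0.90263406 -2.24960172]
down True [0.60029604 0.12412269 0.12364931] [ 0.60070895 -0.29366695  0.72653092] 36.9333
t 37.9083
```

View pics/t3c.png

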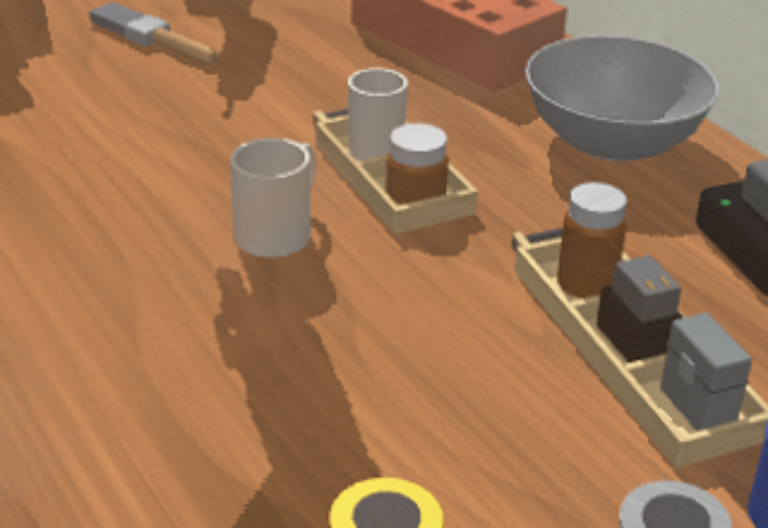

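View pics/t3tc.png

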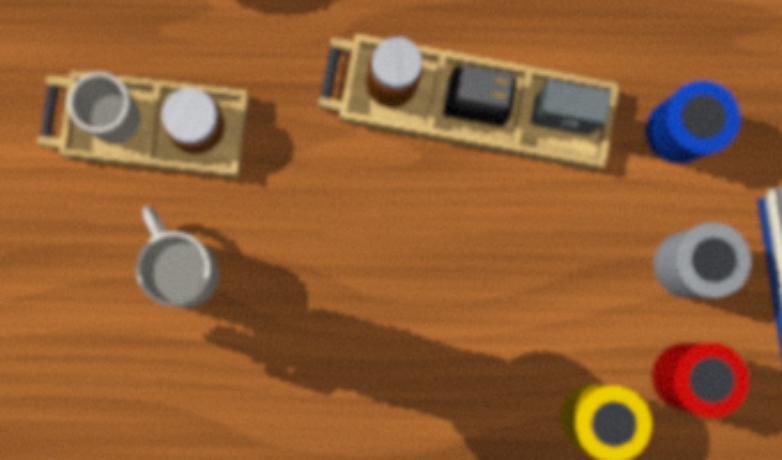

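Both kits are upright in their bays. The mug, at about (257,246) in the full frame, and the tin, at about (490,243), haven't moved. The arm is clear, so I'm handing in.

```bash
python3 -c "
from h import *
print(job.job_done())"
```

```text
the job is handed in; nothing more can be done
None
```

The job is handed in after about 40 s of robot time: both trays are made up in the order asked, everything is upright in its bay in the last pictures, and the mug and tin are where they stood.

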